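# Index the swing-arm lens over the culture dish

### The arm

A 7-joint arm with a two-finger parallel gripper is mounted at the origin on a cart in front of the work surface, level with it; the furniture and walls round the work are solid. World frame = base frame: x ahead of the robot, y to its left, z up, the work surface at z = 0. Lengths are in m, angles in rad, forces in N, time in s.
With the tool pointing down it reaches from about 0.35 to 0.9 m from the base axis. Payload 8.1 kg.
Tool frame: the origin (TCP) lies midway between the tips of the shut fingers; the grasp point (between the pads) lies 19 mm behind it; z points along the fingers, y is the line along which they close (so a half turn about z gives the same grasp; the last joint's range is limited). The gripper opens to 92 mm and grips with 3 to 60 N. Pads are 19 mm wide; open, the fingers measure 130 mm over their backs; the gripper's body (75 mm by 190 mm) begins 47 mm behind the grasp point.
Start: joints at [-1.312, 0.434, 0.025, 1.573, -0.012, 1.134, -0.075], TCP at [0.221, 0.585, 0.227] pointing down, gripper open.
Joint ranges: [-2.62, 2.62], [-0.44, 2.09], [-1.27, 1.32], [0.08, 2.57], [-1.32, 4.46], [0.12, 2], [-2.74, 2.74]. Speed limits (rad/s): [2.22, 2.22, 3.01, 3.01, 3.14, 3.14, 3.14].

### API

Orientations are given as a rotation vector (axis times angle).
In Python, from cell import arm gives the robot as it stands.
- The arm moves only by the tool send_rows, never from a script. Its argument "increments" is a list of rows, each a list of 3 entries, a list of its own where there are three numbers: the finger opening in cm, from 0 to 9.18, then the shift along the tool's x, y, z in cm, then the turn, a rotation vector about the tool's x, y, z in rad. A call has 1 to 5 rows; each row shifts and turns the commanded pose from where the row before left it, along the tool's axes as they then stand; what a row does not reach is not made up. A row lasts 1/10 s, in which the tool goes at most 50 mm and 8.59 degrees, less where a joint would pass 70% of its speed; a pose out of reach is approached as far as the arm can. A call is refused whole if a number of a shift passes 5 or a number of a turn 0.15, either way. A call with a gripper value outside its range is refused whole. The fingers move at their own pace and stop on an object; "force" is the grip in N (left out, the last holds). Time passes only in rows, so rows that do not move let the fingers close. It gives the time, the measured TCP pose, the force, the opening and the grip force at its end, in the units of the state.
- arm.observe(): the state, without advancing time (a new reading comes with each control period).
- arm.get_image(name): name is "scene" or "top"; returns the picture (400x640x3 uint8, red, green, blue); there is no depth.
- arm.camera_params(name): a dict with "camera_matrix" (3x3 intrinsics, pixels), "R" (3x3) and "t" (3): a world point X has camera coordinates R X + t. Camera axes: x right, y down, z forward; pixel columns grow to the right and rows downward; lengths in m; the calibration is good to about 2 mm. A picture is of the moment at which its call begins. camera_params takes no time and is no camera call.
- arm.sign_off(): hands the job in; it is judged then, once.
The state is a dict: "clock": time; "joints": joint angles; "dq": joint speeds; "joint_efforts": joint torques, N m; "position": TCP position; "ee_rot": TCP orientation; "force": force on the tool from outside, world axes, zero at the start; "ft_torque": the same for the moment, N m; "width": opening from 0.0 (shut) to 1.0 (fully open); "gripper_force": force on a finger pad.
Only numpy, scipy, OpenCV 4.12 (cv2) and the standard library are available. Lean on these libraries where they do the work, as an engineer would, in place of code of your own. Each camera call takes 0.05 s, during which the arm holds its last target. There are 200 camera calls.

### The job

The lens's swing arm is pinned in the middle hole of its index plate. Hook a fingertip under the pull ring, lift the spring pin out, swing the arm one hole to the side where the small round culture dish stands, so that the lens is over the dish, and let the pin drop fully home in that hole. Use fingertip pushes only, gently: grasp nothing, do not force the arm or swing it past that hole, and leave the dish and everything else lying about where it is.

Things in the scene. Friction and masses are not known exactly. Their poses are not given: they have to be found in the camera images.
- lens_stand: Lens stand fixed to the desk: grey base plate 10 mm thick, 330 mm wide (y) over x -45 to +102 mm, with a 100 mm wide tongue to x -110 mm; origin on the desk. Arm pivot at x -85 mm, y 0, the robot's side; the arm runs from it to +x. On the base, 100 mm from the pivot, five ringed stations lie at arm angles -60, -30, 0, 30, 60 degrees.
- middle_hole (a point): Mouth of the middle index hole: 45 mm above the desk, 170 mm from the pivot, axes of the stand. The curved index plate (28 mm wide, 8 mm thick, on pillars) has five 10 mm holes in steel bushes on an arc of 170 mm about the pivot, at arm angles -60, -30, 0, 30, 60 degrees.
- swing_arm (a joint): Arm angle about the vertical pivot, rad, counter-clockwise from above. 0: middle hole (start); +0.524: next hole towards the stand's +y; -0.524: next towards -y; stops at +-1.08. Pin out: light friction (under 1 N at the ring), stays where left. Pin home: locked, about 6 mrad of play. The arm is a flat bar, its top 60 mm above the desk.
- index_pin (a joint): Lift of the spring pin, m: 0 home in a hole, about 0.009 with its tip on top of the index plate, end stop 0.018. Holding it up takes about 4 N at 0, 6 N at 0.018. The 8 mm pin with round tip moves straight up and down in the arm, 170 mm from the pivot; let down between holes it slides on the plate and drops by itself at a hole.
- ring_centre (a point): Centre of the steel pull ring, rigid on the pin: bar 6 mm, inside diameter 48, outside 60 mm. It leans 45 degrees: lowest bar on the pin, top bar 38 mm farther from the pivot and 38 mm higher, so a finger pointing 45 degrees down and away from the pivot goes squarely through. 116 mm above the desk (pin home), 189 mm from the pivot axis. Axes turn with the arm: x level, from pivot to pin; z up.
- lens_centre (a point): Centre of the round lens (38 mm glass in a black mount of 47 mm outside diameter, 10 mm high, underside 51 mm above the desk) in the arm, 100 mm from the pivot, between pivot and pin. Axes as the ring's.
- pivot (a point): Top of the pivot hub, 64 mm above the desk, on the arm's turning axis (hub diameter 32 mm). Axes as the ring's.
- dish_mid (a point): Centre, half-way up, of the small clear culture dish, 40 mm in diameter and 15 mm high, standing loose on the station one hole to one side of the lens (either side); 10 mm above the desk is its underside.
- coverslip_box_mid (a point): Centre of the small clear square coverslip box, 30x30x23 mm, standing loose on the station on the other side; leave it.
- canister_mid (a point): Centre of a white objective canister with black cap, 42 mm in diameter, 58 mm high, standing loose on the desk to the right; leave it.
- filter_cube_mid (a point): Centre of a black filter cube, 34x34x35 mm, loose on the desk; leave it.
- mouse_mid (a point): Middle of a white computer mouse, 112x55x35 mm, loose on the desk; leave it.
Mind the look-alikes: they are no part of the job. What is shaped like the part that bears dish_mid but purple is not meant.

How it is judged:
By the outcome, as a careful person would: the job done as asked, in the order asked, and still so for the second after the job is handed in, with the robot touching nothing.
It also fails if it takes over 45 s, if anything falls off the work surface, if the arm or the gripper's body presses on something with over 40 N, if the wrist force passes 120 N, or if a joint passes its speed limit or range.

## Working session

There is one attempt and no reset: what is moved stays moved. The work goes in short steps, Python scripts to look and compute and a tool call to move; the robot and the scene stay as the last step left them, time stands still between calls to the robot, and variables do not carry over. Pictures are saved under pics/ and viewed, at most 10 in all, crops included, and the job is handed in when it is done.

Besides the shell and the picture viewer there is one more tool, called after ">>>" as name([rows], argument=value, ...), one row to a line, values as JSON. send_rows: Moves the arm, as the interface text tells. Its arguments: {"type":"object","properties":{"increments":{"type":"array"},"force":{"type":"number"}},"required":["increments"]}

```bash
mkdir -p pics; ls
python3 - <<'E'
from cell import arm
import cv2,numpy as np
for n in("scene","top"):
    im=arm.get_image(n);cv2.imwrite(f"pics/{n}0.png",im[:,:,::-1])
    p=arm.camera_params(n);print(n,np.round(p["camera_matrix"],1).tolist(),np.round(p["R"],3).tolist(),np.round(p["t"],3).tolist())
print(arm.observe())
E
```

```text
pics
scene [[376.7, 0.0, 321.0], [0.0, 376.7, 199.9], [0.0, 0.0, 1.0]] [[-0.769, -0.639, 0.003], [-0.239, 0.284, -0.928], [0.592, -0.715, -0.372]] [0.372, 0.232, 0.626]
top [[433.0, 0.0, 316.4], [0.0, 433.0, 195.6], [0.0, 0.0, 1.0]] [[0.021, -1.0, -0.005], [-0.983, -0.02, -0.184], [0.184, 0.009, -0.983]] [-0.029, 0.518, 1.309]
{'clock': 0.1, 'joints': array([-1.31158623,  0.43513961,  0.02495868,  1.57399848, -0.01161707,
        1.13398243, -0.07511276]), 'dq': array([-0.0002532 , -0.00199736, -0.00354801, -0.00173238,  0.0007042 ,
        0.00164573,  0.00064648]), 'joint_efforts': array([ 3.94576957e-03, -6.69126678e+01,  9.88536291e-01, -3.15147114e+01,
       -6.03623036e-02,  3.74802807e-02,  5.13521786e-05]), 'position': array([0.221106  , 0.58410175, 0.22603472]), 'ee_rot': array([-5.65325931e-01, -3.09016064e+00,  2.16007749e-03]), 'force': array([-0.26204864,  0.56427151, -0.50605674]), 'ft_torque': array([ 0.02971068, -0.00988161, -0.01237194]), 'gripper_force': 0.0, 'width': 1.0000768183357307}
```

View pics/scene0.png

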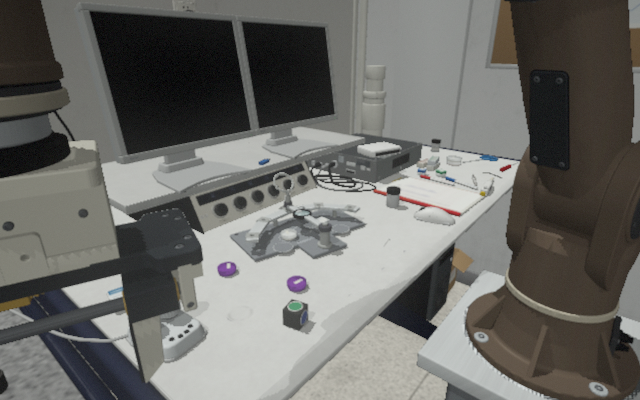

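View pics/top0.png

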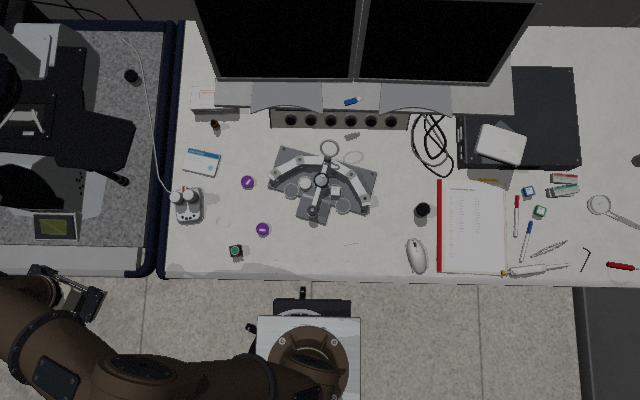

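The scene picture shows the stand at about (300,230). In the top picture it is at about (322,185), with the ring at (330,149), the hub near (314,215) and the lens at (321,181). Zooming in on both.

Run:
```python
import cv2
a=cv2.imread("pics/top0.png")[130:230,255:388];cv2.imwrite("pics/topc.png",cv2.resize(a,None,fx=6,fy=6,interpolation=cv2.INTER_CUBIC))
a=cv2.imread("pics/scene0.png")[165:265,225:375];cv2.imwrite("pics/scenec.png",cv2.resize(a,None,fx=5,fy=5,interpolation=cv2.INTER_CUBIC))
```

```text
(no output)
```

View pics/topc.png

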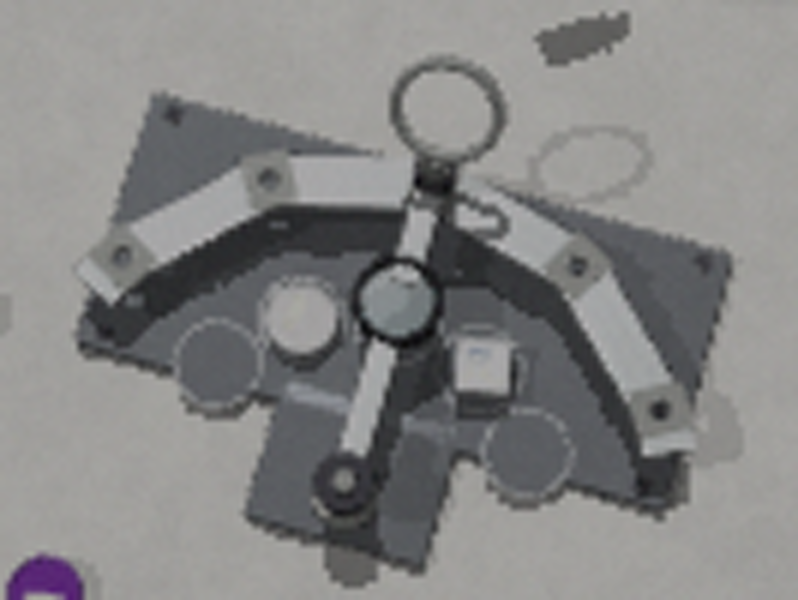

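View pics/scenec.png

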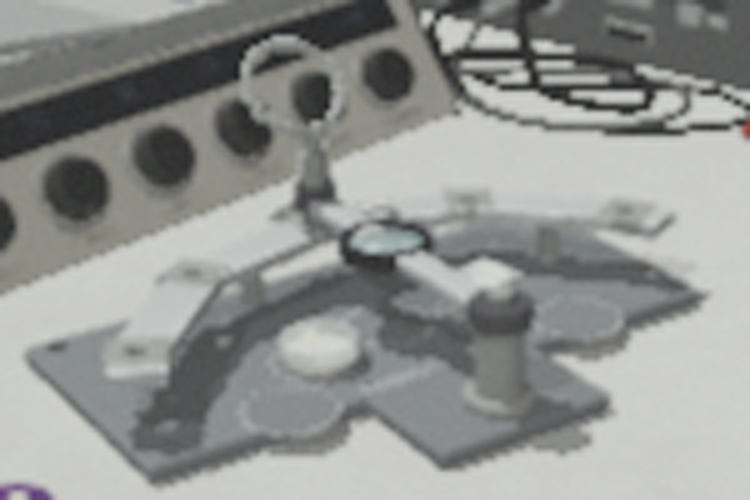

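Small white dish: top crop (302,318), on the stand's +y (left) side. The box is on the right at (483,365). Purple look-alikes lie off the stand, so the target is +0.524. Now fitting the stand pose.

```bash
cat > h.py <<'E'
from cell import arm
import cv2,numpy as np
from scipy.spatial.transform import Rotation as Ro
def ray(n,uv,z):
    p=arm.camera_params(n);K,R,t=(np.array(p[k]) for k in("camera_matrix","R","t"))
    d=R.T@np.linalg.inv(K)@np.r_[uv,1];c=-R.T@t
    return c+d*(z-c[2])/d[2]
def proj(n,X):
    p=arm.camera_params(n);K,R,t=(np.array(p[k]) for k in("camera_matrix","R","t"))
    x=K@(R@np.asarray(X)+t);return x[:2]/x[2]
E
python3 - <<'E'
from h import *
f=lambda u,v:((u+.5)/6-.5+255,(v+.5)/6-.5+130)
pol=lambda r,a:np.array([-.085+r*np.cos(np.radians(a)),r*np.sin(np.radians(a))])
L=[((122,256),.045,pol(.17,60)),((268,178),.045,pol(.17,30)),((578,265),.045,pol(.17,-30)),((660,410),.045,pol(.17,-60)),((344,482),.064,pol(0,0)),((398,300),.061,pol(.1,0)),((448,110),.116,pol(.189,0))]
W=np.array([ray("top",f(*p),z)[:2] for p,z,_ in L]);M=np.array([m for *_,m in L])
mc,wc=M.mean(0),W.mean(0);a=M-mc;b=W-wc
th=np.arctan2((a[:,0]*b[:,1]-a[:,1]*b[:,0]).sum(),(a*b).sum())
R=np.array([[np.cos(th),-np.sin(th)],[np.sin(th),np.cos(th)]]);t=wc-R@mc
print("yaw",th,"t",t,"res mm",np.round((W-(M@R.T+t))*1e3,1).tolist())
piv=R@pol(0,0)+t;print("pivot",piv)
for d in(0,30):
    X=np.r_[piv+.189*np.array([np.cos(th+np.radians(d)),np.sin(th+np.radians(d))]),.116];print("ring",d,X,"scene px",proj("scene",X))
# ring seen in scene crop at ~(292,83)
print("ring scene obs",292/5+225,83/5+165)
# target tool: z = 45 down & away along yaw th, y tangential; both signs
o=arm.observe();R0=Ro.from_rotvec(o["ee_rot"]);print(R0.as_matrix().round(2).tolist())
c,s=np.cos(th),np.sin(th);z=np.array([c,s,-1])/2**.5
for sg in(1,-1):
    y=sg*np.array([-s,c,0]);x=np.cross(y,z)
    Rt=Ro.from_matrix(np.c_[x,y,z]);print(sg,"turn in tool",(R0.inv()*Rt).as_rotvec())
E
```

```text
yaw -0.26284699110623183 t [ 0.55339686 -0.02677016] res mm [[0.2, 0.3], [0.5, 0.5], [0.5, -0.4], [-0.2, 0.2], [-0.7, -0.2], [-0.5, -0.1], [0.1, -0.2]]
pivot [ 0.47131625 -0.00468454]
ring 0 [ 0.65382489 -0.05379257  0.116     ] scene px [285.03085102 182.2390915 ]
ring 30 [0.65392738 0.04404098 0.116     ] scene px [257.24914949 192.07126325]
ring scene obs 283.4 181.6
[[-0.94, 0.35, -0.0], [0.35, 0.94, -0.0], [-0.0, -0.0, -1.0]]
1 turn in tool [-0.04020283 -0.78470638 -0.09334983]
-1 turn in tool [-1.16714951  0.05979652  2.8178921 ]
```

>>> send_rows([
  [6,[-3.4,-3.2,-0.3],[0,0,0]],
  [6,[-3.4,-3.2,-0.3],[0,0,0]],
  [6,[-3.4,-3.2,-0.3],[0,0,0]],
  [6,[-3.4,-3.2,-0.3],[0,0,0]],
  [6,[-3.4,-3.2,-0.3],[0,0,0]],
])

```text
clock: 0.6
position: [0.324, 0.3727, 0.2416]
ee_rot: [-0.565, -3.09, 0.001]
force: [0.2, 0.6, 0.1]
width: 0.659
gripper_force: 0.0
```

>>> send_rows([
  [6,[-3.4,-3.2,-0.2],[0,0,0]],
  [6,[-3.4,-3.2,-0.2],[0,0,0]],
  [6,[-3.4,-3.2,-0.2],[0,0,0]],
  [6,[-3.4,-3.2,-0.2],[0,0,0]],
  [6,[-3.4,-3.2,-0.2],[0,0,0]],
])

```text
clock: 1.1
position: [0.4262, 0.163, 0.2518]
ee_rot: [-0.565, -3.09, -0.0]
force: [1.0, 0.5, 0.1]
width: 0.654
gripper_force: 0.0
```

>>> send_rows([
  [6,[-3.4,-3.2,0],[0,0,0]],
  [6,[-3.4,-3.2,0],[0,0,0]],
  [6,[-3.4,-3.2,0],[0,0,0]],
  [6,[-3.4,-3.2,0],[0,0,0]],
  [6,[-3.4,-3.2,0],[0,0,0]],
])

```text
clock: 1.6
position: [0.5286, -0.0467, 0.2516]
ee_rot: [-0.565, -3.09, -0.0]
force: [1.3, 0.8, 0.2]
width: 0.656
gripper_force: 0.0
```

Now the 45° tilt.

>>> send_rows([
  [6,[0,0,0],[-0.007,-0.131,-0.0155]],
  [6,[0,0,0],[-0.007,-0.131,-0.0155]],
  [6,[0,0,0],[-0.007,-0.131,-0.0155]],
  [6,[0,0,0],[-0.007,-0.131,-0.0155]],
  [6,[0,0,0],[-0.007,-0.131,-0.0155]],
])

```text
clock: 2.1
position: [0.5272, -0.0506, 0.2509]
ee_rot: [0.382, 2.537, -0.117]
force: [0.3, -1.9, -0.8]
width: 0.653
gripper_force: 0.0
```

>>> send_rows([
  [6,[0,0,0],[-0.007,-0.131,-0.0155]],
  [6,[0,0,0],[0,0,0]],
])

```text
clock: 2.3
position: [0.527, -0.0572, 0.2501]
ee_rot: [0.374, 2.481, -0.148]
force: [-0.1, -0.7, 0.3]
width: 0.655
gripper_force: 0.0
```

```bash
cat >> h.py <<'E'
TH=-.2628;PIV=np.array([.4713,-.0047])
def pose(a,lift,deep,off=.0395,down=0.):
    "TCP pose: arm angle a, fingertip `deep` past the ring plane, `down` mm-ish below the ring centre across the finger"
    h=TH+a;c,s=np.cos(h),np.sin(h);z=np.array([c,s,-1])/2**.5;y=np.array([-s,c,0]);x=np.cross(y,z)
    p=np.r_[PIV+.189*np.array([c,s]),.116+lift]+deep*z-off*y
    return p,Ro.from_matrix(np.c_[x,y,z])
def to(P):
    o=arm.observe();R=Ro.from_rotvec(o["ee_rot"])
    print("now",o["position"].round(4),"t",o["clock"],"F",o["force"].round(1),"j",o["joints"].round(2))
    print("shift cm",(R.inv().apply(P[0]-o["position"])*100).round(2),"turn",(R.inv()*P[1]).as_rotvec().round(4))
E
python3 -c "
from h import *
for d in(-.06,.02): to(pose(0,0,d))
for X in pose(0,0,.02)[1].as_matrix().T: print(X)"
```

```text
now [ 0.527  -0.0572  0.2501] t 2.3 F [-0.1 -0.7  0.3] j [-0.54 -0.04  0.32  2.33  0.88  0.43  0.33]
shift cm [-0.91  0.17 12.08] turn [-0.0408 -0.1476 -0.0202]
now [ 0.527  -0.0572  0.2501] t 2.3 F [-0.1 -0.7  0.3] j [-0.54 -0.04  0.32  2.33  0.88  0.43  0.33]
shift cm [-2.08  0.5  19.99] turn [-0.0408 -0.1476 -0.0202]
[-0.68282924  0.18369604 -0.70710678]
[ 2.59785433e-01  9.65666365e-01 -1.38777878e-17]
[ 0.68282924 -0.18369604 -0.70710678]
```

>>> send_rows([
  [6,[-0.3,0,2],[-0.01,-0.037,-0.005]],
  [6,[-0.2,0,2],[-0.01,-0.037,-0.005]],
  [6,[-0.2,0,2],[-0.01,-0.037,-0.005]],
  [6,[0,0,1],[-0.01,-0.037,-0.005]],
  [6,[0,0,0],[0,0,0]],
])

```text
clock: 2.8
position: [0.5654, -0.074, 0.2178]
ee_rot: [0.336, 2.369, -0.153]
force: [-0.2, 0.2, 0.2]
width: 0.654
gripper_force: 0.0
```

```bash
python3 -c "
from h import *
for d in(-.03,.02): to(pose(0,0,d))"
```

```text
now [ 0.5654 -0.074   0.2178] t 2.8 F [-0.2  0.2  0.2] j [-0.48  0.09  0.34  2.4   1.74  0.28 -0.51]
shift cm [1.22 0.56 9.89] turn [-0.0273 -0.0317 -0.0073]
now [ 0.5654 -0.074   0.2178] t 2.8 F [-0.2  0.2  0.2] j [-0.48  0.09  0.34  2.4   1.74  0.28 -0.51]
shift cm [ 1.06  0.7  14.89] turn [-0.0273 -0.0317 -0.0073]
```

>>> send_rows([
  [6,[0.2,0.1,2],[-0.006,-0.007,-0.002]],
  [6,[0.3,0.1,2],[-0.007,-0.008,-0.002]],
  [6,[0.3,0.1,2],[-0.007,-0.008,-0.002]],
  [6,[0.3,0.2,2],[-0.007,-0.008,-0.001]],
  [6,[0,0,0.5],[0,0,0]],
])

```text
clock: 3.3
position: [0.613, -0.0847, 0.1537]
ee_rot: [0.314, 2.34, -0.135]
force: [-0.4, 0.0, 0.1]
width: 0.654
gripper_force: 0.0
```

```bash
python3 -c "
from h import *
to(pose(0,0,.02))
cv2.imwrite('pics/a1.png',cv2.resize(arm.get_image('top')[100:240,230:410,::-1],None,fx=4,fy=4))
"
```

```text
now [ 0.613  -0.0847  0.1537] t 3.3 F [-0.4  0.   0.1] j [-0.18  0.32  0.09  2.39  2.47  0.38 -1.21]
shift cm [0.44 0.13 6.88] turn [-0.0063 -0.0011 -0.0015]
```

View pics/a1.png

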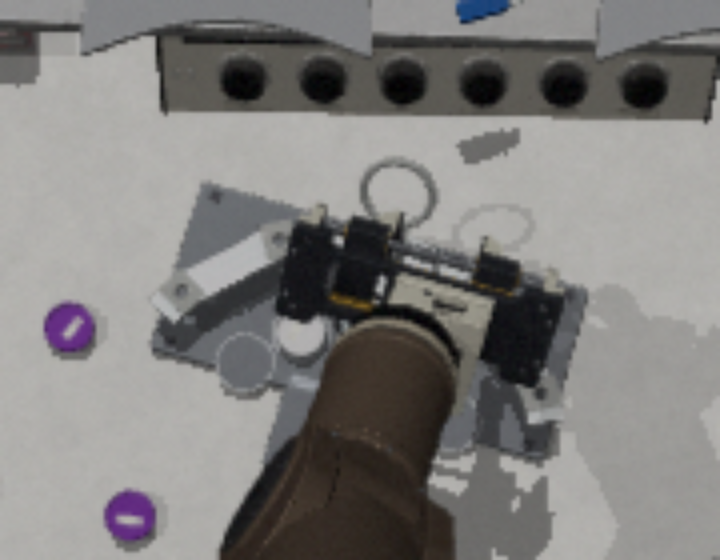

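The top view shows the left fingertip at (395,222), lined up just short of the ring centre at (398,192). The other finger is well clear at (487,245). Inserting.

>>> send_rows([
  [6,[0.2,0.2,1],[-0.003,0,0]],
  [6,[0.2,0.2,1.2],[-0.003,0,0]],
  [6,[0,0,1.4],[0,0,0]],
  [6,[0,0,1.4],[0,0,0]],
  [6,[0,0,1],[0,0,0]],
])

```text
clock: 3.85
position: [0.6525, -0.09, 0.1103]
ee_rot: [0.31, 2.338, -0.126]
force: [-0.0, -0.2, -0.1]
width: 0.655
gripper_force: 0.0
```

```bash
python3 -c "
from h import *
to(pose(0,0,.02,.0365))
a=cv2.resize(arm.get_image('top')[130:180,290:370,::-1],None,fx=7,fy=7)
b=cv2.resize(arm.get_image('scene')[150:220,240:330,::-1],(560,240*70*7//(90*3)*0+240))
cv2.imwrite('pics/a2.png',cv2.vconcat([a,b]))
"
```

```text
now [ 0.6525 -0.09    0.1103] t 3.85 F [-0.  -0.2 -0.1] j [-0.08  0.46  0.01  2.33  2.59  0.46 -1.32]
shift cm [ 0.17 -0.12  1.02] turn [ 0.0013  0.0013 -0.0011]
```

View pics/a2.png

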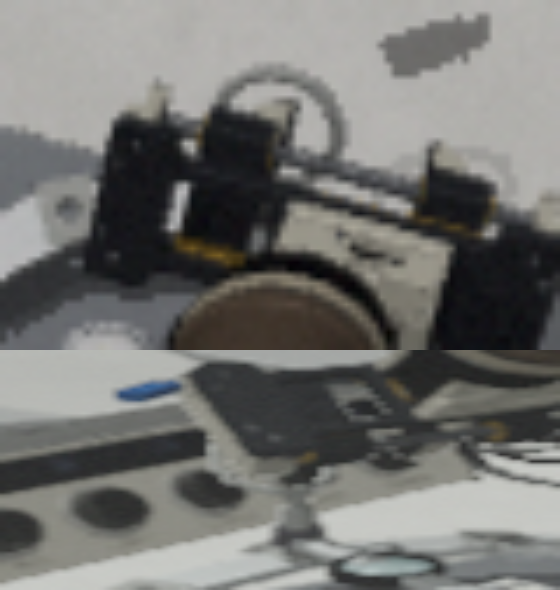

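The finger is inside the ring (top crop about (282,110)), centred sideways and with no contact. Going a bit deeper, then up against the top bar.

>>> send_rows([
  [6,[-0.2,0,0.4],[0,0,0]],
  [6,[-0.3,0,0.3],[0,0,0]],
  [6,[-0.3,0,0],[0,0,0]],
  [6,[-0.2,0,0],[0,0,0]],
  [6,[0,0,0],[0,0,0]],
])

```text
clock: 4.45
position: [0.6636, -0.0921, 0.1122]
ee_rot: [0.309, 2.339, -0.122]
force: [0.3, -0.6, 0.6]
width: 0.655
gripper_force: 0.0
```

>>> send_rows([
  [6,[-0.1,0,0],[0,0,0]],
  [6,[-0.1,0,0],[0,0,0]],
  [6,[0,0,0],[0,0,0]],
])

```text
clock: 4.75
position: [0.6642, -0.0922, 0.1126]
ee_rot: [0.309, 2.34, -0.122]
force: [-0.6, -0.0, -1.3]
width: 0.651
gripper_force: 0.5
```

```bash
python3 -c "
from h import *
to(pose(0,0,.02,.0365))"
```

```text
now [ 0.6642 -0.0922  0.1126] t 4.75 F [-0.6 -0.  -1.3] j [-0.08  0.46  0.02  2.3   2.6   0.43 -1.31]
shift cm [ 1.18 -0.22  0.35] turn [ 0.0046 -0.0012 -0.0016]
```

>>> send_rows([
  [6,[-0.15,0,-0.1],[0,0,0]],
  [6,[-0.15,0,-0.1],[0,0,0]],
  [6,[-0.15,0,-0.15],[0,0,0]],
  [6,[0,0,0],[0,0,0]],
])

```text
clock: 5.15
position: [0.6645, -0.0924, 0.1181]
ee_rot: [0.309, 2.341, -0.122]
force: [-4.9, -0.5, -4.2]
width: 0.656
gripper_force: 2.8
```

```bash
python3 -c "
from h import *
to(pose(0,0,.02,.0365))"
```

```text
now [ 0.6645 -0.0924  0.1181] t 5.15 F [-4.9 -0.5 -4.2] j [-0.09  0.45  0.03  2.29  2.59  0.41 -1.3 ]
shift cm [ 1.58 -0.21  0.71] turn [ 0.0046 -0.002  -0.0014]
```

>>> send_rows([
  [6,[-0.15,0,-0.15],[0,0,0]],
  [6,[-0.15,0,-0.15],[0,0,0]],
  [6,[-0.15,0,-0.15],[0,0,0]],
  [6,[-0.15,0,-0.15],[0,0,0]],
  [6,[0,0,0],[0,0,0]],
])

```text
clock: 5.65
position: [0.6646, -0.0924, 0.1268]
ee_rot: [0.309, 2.341, -0.122]
force: [-5.2, 1.0, -5.5]
width: 0.653
gripper_force: 3.5
```

Run:
```python
from h import *
to(pose(0,0,.02,.0365))
# ring centre in top view from residual: show lift by picture
im=arm.get_image('scene')[:,:,::-1];cv2.imwrite('pics/a3.png',cv2.resize(im[150:250,240:360],None,fx=6,fy=6))
o=arm.observe();p=o['position'];r=p[:2]-PIV;print(np.hypot(*r),np.arctan2(r[1],r[0])-TH)
```

```text
now [ 0.6646 -0.0924  0.1268] t 5.65 F [-5.2  1.  -5.5] j [-0.1   0.43  0.05  2.29  2.57  0.39 -1.28]
shift cm [ 2.21 -0.21  1.32] turn [ 0.0047 -0.0016 -0.0015]
0.21222195989178821 -0.1630733487952855
```

View pics/a3.png

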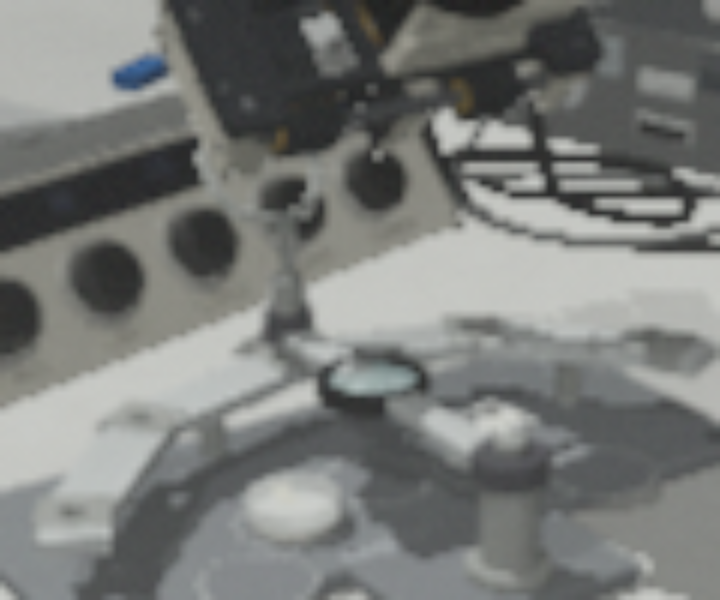

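The scene crop shows the ring raised with its stem standing above the arm at (285,300). The dish is untouched at (295,505). Lift is about 13 mm, so the swing starts, turning about the pivot.

>>> send_rows([
  [6,[-0.067,0.63,0.067],[-0.0212,0,-0.0212]],
  [6,[-0.067,0.63,0.067],[-0.0212,0,-0.0212]],
  [6,[-0.067,0.63,0.067],[-0.0212,0,-0.0212]],
  [6,[-0.067,0.63,0.067],[-0.0212,0,-0.0212]],
  [6,[0,0,0],[0,0,0]],
])

```text
clock: 6.2
position: [0.6738, -0.0688, 0.1267]
ee_rot: [0.167, 2.352, -0.063]
force: [-6.2, 0.5, -5.8]
width: 0.653
gripper_force: 3.4
```

```bash
cat >> h.py <<'E'
def sw():
    o=arm.observe();p=o['position'];r=p[:2]-PIV;R=Ro.from_rotvec(o['ee_rot']).as_matrix()
    print('t',o['clock'],'r',np.hypot(*r).round(4),'dang',(np.arctan2(r[1],r[0])-TH+.1631).round(4),'yaw-TH',(np.arctan2(R[1,2],R[0,2])-TH).round(4),'tilt',R[:,2].round(3)[2],'roll',R[2,1].round(3),'z',p[2].round(4),'F',o['force'].round(1),'j',o['joints'].round(2))
def lens(n):
    im=arm.get_image('top')[:,:,::-1]
    cv2.imwrite(n,cv2.resize(im[120:235,250:390],None,fx=5,fy=5,interpolation=cv2.INTER_CUBIC))
E
python3 -c "
from h import *
sw()"
```

```text
t 6.2 r 0.2124 dang 0.1193 yaw-TH 0.1269 tilt -0.708 roll 0.004 z 0.1267 F [-6.2  0.5 -5.8] j [-0.01  0.44 -0.05  2.28  2.73  0.38 -1.31]
```

>>> send_rows([
  [6,[-0.067,0.63,0.067],[-0.0212,0,-0.0212]],
  [6,[-0.067,0.63,0.067],[-0.0212,0,-0.0212]],
  [6,[-0.067,0.63,0.067],[-0.0212,0,-0.0212]],
  [6,[-0.067,0.63,0.067],[-0.0212,0,-0.0212]],
  [6,[-0.067,0.63,0.067],[-0.0212,0,-0.0212]],
])

```text
clock: 6.7
position: [0.6811, -0.0382, 0.127]
ee_rot: [-0.009, 2.356, 0.009]
force: [-4.5, -0.6, -5.3]
width: 0.651
gripper_force: 3.3
```

>>> send_rows([
  [6,[-0.067,0.63,0.067],[-0.0212,0,-0.0212]],
  [6,[-0.067,0.63,0.067],[-0.0212,0,-0.0212]],
  [6,[-0.067,0.63,0.067],[-0.0212,0,-0.0212]],
  [6,[-0.067,0.63,0.067],[-0.0212,0,-0.0212]],
  [6,[0,0,0],[0,0,0]],
])

```text
clock: 7.2
position: [0.6837, -0.0132, 0.1271]
ee_rot: [-0.149, 2.352, 0.067]
force: [-4.3, -0.5, -6.6]
width: 0.657
gripper_force: 3.3
```

```bash
python3 -c "
from h import *
sw();lens('pics/a4.png')
for a in(.39,.45,.524):
  h=TH+a;X=proj('top',np.r_[PIV+.1*np.array([np.cos(h),np.sin(h)]),.061]);print(a,(X-[250,120])*5+2)"
```

```text
t 7.2 r 0.2126 dang 0.3859 yaw-TH 0.395 tilt -0.707 roll 0.004 z 0.1271 F [-4.3 -0.5 -6.6] j [ 0.21  0.46 -0.28  2.23  3.06  0.32 -1.35]
0.39 [294.75133386 293.88532446]
0.45 [285.23897525 295.16230597]
0.524 [273.63514614 297.50014469]
```

View pics/a4.png

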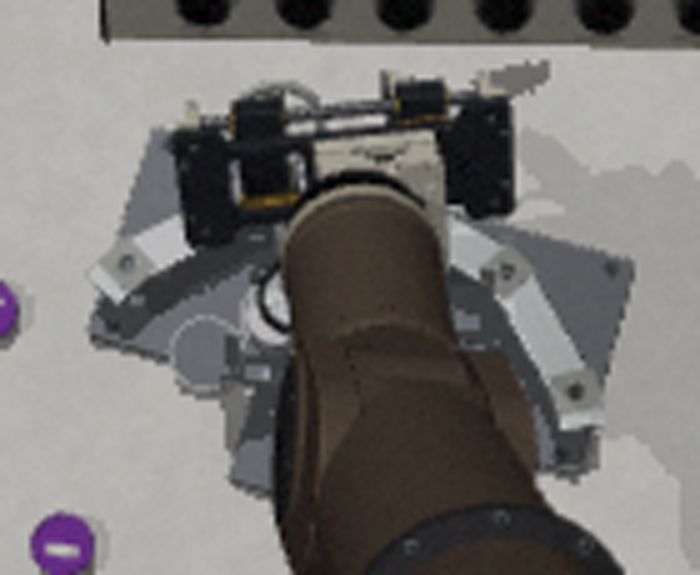

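The top view shows the lens mount's left edge at (258,305). That puts the lens centre near (297,294), about 0.38 rad, so the arm is following the finger. 0.14 rad remains; I'll stop a little short.

>>> send_rows([
  [6,[-0.067,0.63,0.067],[-0.0212,0,-0.0212]],
  [6,[-0.067,0.63,0.067],[-0.0212,0,-0.0212]],
  [6,[-0.067,0.63,0.067],[-0.0212,0,-0.0212]],
  [6,[-0.067,0.63,0.067],[-0.0212,0,-0.0212]],
  [6,[0,0,0],[0,0,0]],
])

```text
clock: 7.75
position: [0.6832, 0.0123, 0.1272]
ee_rot: [-0.289, 2.341, 0.126]
force: [-4.8, -1.6, -5.4]
width: 0.654
gripper_force: 3.4
```

```bash
python3 -c "
from h import *
sw()"
```

```text
t 7.75 r 0.2126 dang 0.506 yaw-TH 0.5145 tilt -0.706 roll 0.004 z 0.1272 F [-4.8 -1.6 -5.4] j [ 0.31  0.48 -0.4   2.21  3.19  0.29 -1.35]
```

>>> send_rows([
  [6,[-0.03,0.25,0.03],[-0.0085,0,-0.0085]],
  [6,[0.15,0,0.15],[0,0,0]],
  [6,[0.15,0,0.15],[0,0,0]],
  [6,[0.1,0,0.1],[0,0,0]],
  [6,[0,0,0],[0,0,0]],
])

```text
clock: 8.25
position: [0.683, 0.0148, 0.1215]
ee_rot: [-0.302, 2.339, 0.131]
force: [-5.8, -1.6, -3.7]
width: 0.651
gripper_force: 3.4
```

```bash
python3 -c "
from h import *
sw()"
```

```text
t 8.25 r 0.2126 dang 0.5179 yaw-TH 0.5254 tilt -0.706 roll 0.004 z 0.1215 F [-5.8 -1.6 -3.7] j [ 0.32  0.5  -0.4   2.22  3.2   0.3  -1.35]
```

>>> send_rows([
  [6,[0.1,0,0.1],[0,0,0]],
  [6,[0.1,0,0.1],[0,0,0]],
  [6,[0,0,0],[0,0,0]],
])

```text
clock: 8.55
position: [0.6831, 0.0149, 0.1188]
ee_rot: [-0.302, 2.339, 0.131]
force: [-5.7, -2.1, -4.6]
width: 0.655
gripper_force: 3.3
```

```bash
python3 -c "
from h import *
sw()"
```

```text
t 8.55 r 0.2127 dang 0.5181 yaw-TH 0.5253 tilt -0.706 roll 0.004 z 0.1188 F [-5.7 -2.1 -4.6] j [ 0.31  0.5  -0.4   2.22  3.2   0.31 -1.35]
```

>>> send_rows([
  [6,[0.15,0,0.15],[0,0,0]],
  [6,[0.15,0,0.15],[0,0,0]],
  [6,[0,0,0],[0,0,0]],
])

```text
clock: 8.85
position: [0.6831, 0.0149, 0.1145]
ee_rot: [-0.302, 2.339, 0.131]
force: [-5.6, -2.2, -4.4]
width: 0.654
gripper_force: 3.3
```

>>> send_rows([
  [6,[0.15,0,0.1],[0,0,0]],
  [6,[0.2,0,0],[0,0,0]],
  [6,[0.3,0,0],[0,0,0]],
  [6,[0,0,0],[0,0,0]],
])

```text
clock: 9.25
position: [0.6807, 0.0147, 0.1107]
ee_rot: [-0.304, 2.335, 0.131]
force: [0.2, 0.4, -0.4]
width: 0.652
gripper_force: 0.0
```

```bash
python3 -c "
from h import *
sw();to(pose(.524,0,.015,.0365))"
```

```text
t 9.25 r 0.2103 dang 0.518 yaw-TH 0.5263 tilt -0.704 roll 0.003 z 0.1107 F [ 0.2  0.4 -0.4] j [ 0.31  0.52 -0.4   2.23  3.21  0.34 -1.34]
now [0.6807 0.0147 0.1107] t 9.25 F [ 0.2  0.4 -0.4] j [ 0.31  0.52 -0.4   2.23  3.21  0.34 -1.34]
shift cm [ 0.92 -0.11 -0.18] turn [ 0.0017  0.0049 -0.0032]
```

The load stayed on down to z ≈ 0.1145 and then went to zero, which is what a pin dropped home looks like. Centring the finger and withdrawing.

>>> send_rows([
  [6,[0.4,-0.1,0],[0,0,0]],
  [6,[0.4,0,-0.2],[0,0,0]],
  [6,[0.1,0,-1],[0,0,0]],
  [6,[0,0,-1.5],[0,0,0]],
  [6,[0,0,-2],[0,0,0]],
])

```text
clock: 9.75
position: [0.6406, 0.0033, 0.1369]
ee_rot: [-0.305, 2.339, 0.132]
force: [-0.4, 0.0, 1.1]
width: 0.648
gripper_force: 0.0
```

>>> send_rows([
  [6,[0,0,-3],[0,0,0]],
  [6,[0,0,-3],[0,0,0]],
  [6,[0,0,-3],[0,0,0]],
  [6,[-1.5,0,-1.5],[0,0,0]],
  [6,[-1.5,0,-1.5],[0,0,0]],
])

```text
clock: 10.25
position: [0.5823, -0.0113, 0.2194]
ee_rot: [-0.304, 2.332, 0.14]
force: [-0.1, 0.8, -1.0]
width: 0.653
gripper_force: 0.0
```

```bash
python3 -c "
from h import *
sw()"
```

```text
t 10.25 r 0.1112 dang 0.3666 yaw-TH 0.5352 tilt -0.701 roll 0.009 z 0.2194 F [-0.1  0.8 -1. ] j [ 0.79  0.23 -0.78  2.31  3.89  0.13 -2.01]
```

>>> send_rows([
  [6,[-1,-4,-1],[0,0,0]],
  [6,[-1,-4,-1],[0,0,0]],
  [6,[0,-4,0],[0,0,0]],
  [6,[0,-4,0],[0,0,0]],
  [6,[0,-4,0],[0,0,0]],
])

```text
clock: 10.75
position: [0.6237, -0.1494, 0.2053]
ee_rot: [-0.287, 2.291, 0.118]
force: [-0.2, 1.0, 0.1]
width: 0.655
gripper_force: 0.0
```

>>> send_rows([
  [6,[0,-4,0],[0,0,0]],
  [6,[0,-4,0],[0,0,0]],
  [6,[0,-4,0],[0,0,0]],
  [6,[0,-4,0],[0,0,0]],
  [6,[0,0,0],[0,0,0]],
])

```text
clock: 11.25
position: [0.6565, -0.2809, 0.172]
ee_rot: [-0.241, 2.241, 0.049]
force: [0.2, 0.2, 1.1]
width: 0.652
gripper_force: 0.0
```

```bash
python3 -c "
from h import *
sw();lens('pics/a5.png')
a=arm.get_image('scene')[:,:,::-1];cv2.imwrite('pics/a6.png',cv2.resize(a[165:265,215:365],None,fx=5,fy=5,interpolation=cv2.INTER_CUBIC))
f=lambda X:(proj('top',X)-[250,120])*5+2
for a in(.49,.524):
  h=TH+a;u=np.array([np.cos(h),np.sin(h)]);print(a,'lens',f(np.r_[PIV+.1*u,.061]),*[('ring',l,f(np.r_[PIV+.189*u,.116+l]),(proj('scene',np.r_[PIV+.189*u,.116+l])-[215,165])*5+2) for l in(0,.009)])"
```

```text
t 11.25 r 0.3326 dang -0.5543 yaw-TH 0.4158 tilt -0.631 roll -0.048 z 0.172 F [0.2 0.2 1.1] j [ 1.24  0.65 -0.87  2.03  4.46  0.12 -2.05]
0.49 lens [278.9456388 296.3219571] ('ring', 0, array([247.00061824, 136.33217353]), array([220.57109653, 133.35503751])) ('ring', 0.009, array([246.34073776, 131.94351797]), array([219.51667655, 116.47079047]))
0.524 lens [273.63514614 297.50014469] ('ring', 0, array([236.66746285, 138.59525572]), array([213.19574361, 137.40955696])) ('ring', 0.009, array([235.93747979, 134.22114941]), array([212.10888905, 120.44270144]))
```

View pics/a5.png

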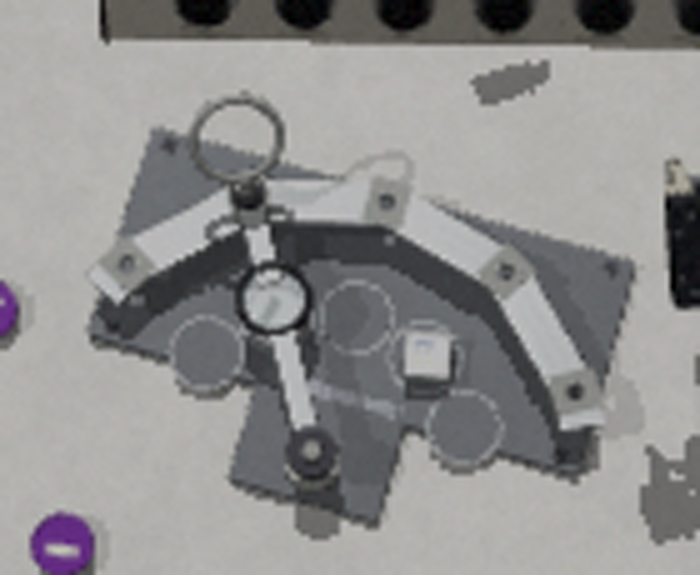

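View pics/a6.png

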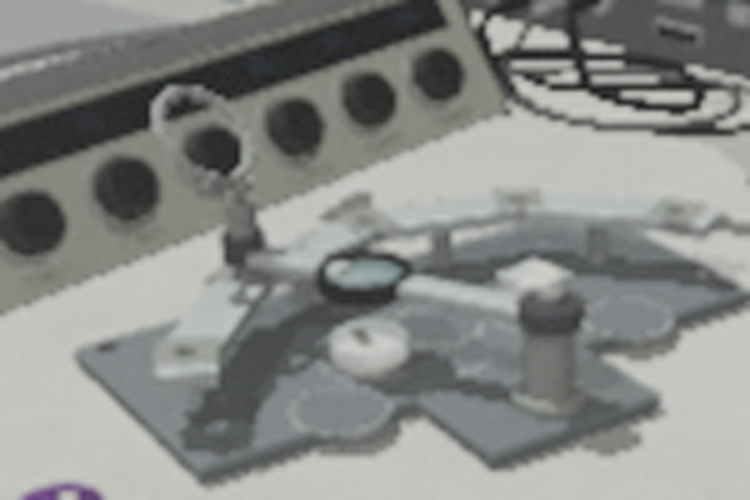

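The top view puts the lens at (273,298), matching the +0.524 prediction of (273.6,297.5), with the dish under it. In the scene view the ring centre is at about (201,135), which fits pin home (137) and not pin up (120). The box and other things haven't moved. I'll ease the wrist off its joint limit before handing in.

>>> send_rows([
  [6,[-0.5,0,-1],[0,0.06,0]],
  [6,[-0.5,0,-1],[0,0.06,0]],
  [6,[0,0,-1],[0,0.06,0]],
  [6,[0,0,0],[0,0,0]],
  [6,[0,0,0],[0,0,0]],
])

```text
clock: 11.85
position: [0.6371, -0.2504, 0.1666]
ee_rot: [-0.231, 2.36, -0.033]
force: [1.1, -0.4, 0.2]
width: 0.656
gripper_force: 0.0
```

```bash
python3 -c "
from h import *
sw();print(arm.sign_off())"
```

```text
t 11.85 r 0.2964 dang -0.5513 yaw-TH 0.3263 tilt -0.717 roll -0.091 z 0.1666 F [ 1.1 -0.4  0.2] j [ 0.98  0.48 -0.62  2.1   4.46  0.12 -2.22]
the job is handed in; nothing more can be done
None
```

The job is handed in at 11.85 s: the arm is in the next hole on the dish side (+0.524 rad), the lens is over the dish, and the pin reads fully home in the images and the ring load; the dish and box were not moved and the robot is clear, though joints 5 and 6 were still at the ends of their ranges at hand-in.

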